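# Rock the ball feeder's seesaw gate to the other chute

## Task

The ball feeder's seesaw gate is leaning towards one of its two chutes. Push the tab on its raised end down with the fingertips so that the gate rocks over and stays leaning the other way, and then push the black release key fully down so that all four steel balls roll down that other chute into its tray. Only push: do not touch the balls, do not move or lift the trays, and leave everything else on the bench as it stands.

Things in the scene. Friction and masses are not known exactly. Their poses are not given: they have to be found in the camera images.
- feeder: Ball feeder, fixed: white base plate 140 x 300 x 12 mm. Origin: centre of its underside, on the table; x leads away from the robot, y to its left, z up. An open aluminium channel 34 mm wide, up to 205 mm high, comes down the middle from +x and ends over the middle of the seesaw gate. Beyond each gate end a fixed chute 42 mm wide runs down outwards, y 98 to 178 mm, floor 82 to 58 mm high, over a tray.
- gate (a joint): Tilt (rad) of the seesaw gate, a steel trough 200 mm long along the feeder's y, pivoted at feeder x 0, y 0, z 115 mm. +0.28: left (+y) end down, balls run left; -0.28: right end down. It starts resting either way. A weight on a mast (top 179 mm high, robot's side, mid) carries it over centre: past level it falls to the other stop and stays. Pushing takes under 1 N.
- tab_left (a point): Centre of the upper face of the gate's left finger tab, a steel plate 55 (x) by 34 (y) by 4 mm that sticks out from the trough towards the robot near its left (+y) end; in the feeder frame at x -48 mm and, when level, y +83 mm. About 158 mm above the table when raised, 111 mm when lowered; free space below it.
- tab_right (a point): The same on the right finger tab (feeder x -48 mm, y -83 mm when level).
- key (a joint): Travel (m) of the release key: 0 up, 0.018 fully down. It slides straight down with about 2 N against a firm stop and stays where it is left. Its steel stop plate stands across the channel and holds back the balls; fully down, it lets them all roll out on to the gate and on to a tray within 2 s.
- key_pad (a point): Centre of the upper face of the release key's pad, a black square 32 x 32 mm, 6 mm thick, left of the channel, at feeder x +60 mm, y +56 mm, 198 mm above the table while up and 180 mm when down.
- tray_left: Loose white tray, 100 x 100 x 45 mm, walls 4 mm, open on top, under the end of the left (+y) chute. Origin: centre of its underside.
- tray_right: The same tray under the end of the right (-y) chute.
- ball0_center (a point): Centre of steel ball 1 of four, 20 mm across, waiting in a row in the channel behind the key's stop plate (the first).
- ball1_center (a point): Centre of steel ball 2 of four, 20 mm across, waiting in a row in the channel behind the key's stop plate.
- ball2_center (a point): Centre of steel ball 3 of four, 20 mm across, waiting in a row in the channel behind the key's stop plate.
- ball3_center (a point): Centre of steel ball 4 of four, 20 mm across, waiting in a row in the channel behind the key's stop plate.
- stopper: Rubber stopper, 30 mm across, 28 mm high, a bystander to leave alone. Origin: centre of its underside.
- weight: Steel knobbed weight, 26 mm across, 34 mm high, a bystander to leave alone. Origin: centre of its underside.
- beaker: Glass beaker, 60 mm across, 75 mm high, a bystander to leave alone. Origin: centre of its underside.
- dish: White shut dish, 80 mm across, 12 mm high, a bystander to leave alone. Origin: centre of its underside.
- reagent: Amber glass jar with black cap, 52 mm across, 110 mm high, a bystander to leave alone. Origin: centre of its underside.
- weight_box: Blue box, 65 x 85 x 45 mm, a bystander to leave alone. Origin: centre of its underside.
- spatula: Spatula lying flat, 160 mm long, a bystander to leave alone. Origin: in the tool, at table level.
Things that resemble listed ones, but are neither listed nor needed, are in the scene too. What is shaped like the tray_right but green is not meant. Leave any red look-alike of the tray_left alone.

How it is judged:
By the outcome, as a careful person would: the job done as asked, in the order asked, and still so for the second after the job is handed in, with the robot touching nothing.
It also fails if it takes over 40 s, if anything falls off the work surface, if the arm or the gripper's body presses on something with over 40 N, if the wrist force passes 120 N, or if a joint passes its speed limit or range.

## Robot

A 6-joint arm with a two-finger parallel gripper is mounted at the origin on the work surface. World frame = base frame: x ahead of the robot, y to its left, z up, the work surface at z = 0. Lengths are in mm, angles in rad, forces in N, time in s.
With the tool pointing down it reaches from about 425 to 950 mm from the base axis. Payload 14.7 kg.
Tool frame: the origin (TCP) lies where the fingers leave the gripper's body, on its centre line; the fingertips stand 73 mm ahead of it and the grasp point (between the pads) lies hold_point_z ahead of it (hold_point_z is the distance from the TCP to the grasp point, in mm); y points along the fingers, x is the direction in which the jaws open and shut, and the axes are right-handed (so a half turn about y gives the same grasp; the last joint's range is limited). The gripper opens to 85 mm and grips with 20 to 120 N. Pads are 22 mm wide; open, the fingers measure 114 mm over their backs; the gripper's body (76 mm by 85 mm) begins 54 mm behind the grasp point. The pads swing forward as they close: fully open they stand 13 mm farther back than shut.
Start: joints at [1.112, 0.48, 1.596, -0, 1.065, -0.047], TCP at [260.145, 595.666, 303.897] pointing down, gripper open.
Joint ranges: [-2.75, 2.75], [-0.82, 2.05], [0.23, 2.67], [-1.56, 4.7], [0.09, 2.69], [-2.92, 2.92]. Speed limits (rad/s): [1.89, 1.89, 2.39, 3.01, 3.01, 3.01].

## Interface

Orientations are given as a unit quaternion [x, y, z, w].
In Python, from cell import * gives the robot as it stands.
- The arm moves only by the shell command python3 -m jog 'ROWS' [OPENING] [FORCE]. ROWS is JSON, a list of rows, each a list of 2 entries, a list of its own where there are three numbers: the shift along the tool's x, y, z in m, then the turn about the tool's y in degrees. A call has 1 to 5 rows; each row shifts and turns the commanded pose from where the row before left it, along the tool's axes as they then stand; what a row does not reach is not made up. A row lasts 1/10 s, in which the tool goes at most 50 mm and 8.59 degrees, less where a joint would pass 70% of its speed; a pose out of reach is approached as far as the arm can. A call with a gripper value outside its range is refused whole. OPENING is the gripper's target within -1 to 1 (fully open at 1, half-way at 0, shut at -1), set as the call begins (- or left out, the last holds). The fingers move at their own pace and stop on an object; FORCE is the grip in N (left out, the last holds). Time passes only in rows, so rows that do not move let the fingers close. It gives the time, the measured TCP pose, the force and the opening at its end, in the units of the state.
- read_state(): the state, without advancing time (a new reading comes with each control period).
- capture(name): name is "scene" or "top"; returns a dict with "img" (400x640x3 uint8, red, green, blue), "vfov" (degrees; the focal length in pixels is half the picture's height over the tangent of half this angle, whatever the lens; pixels are square), "cx", "cy" (the principal point, pixels), "D" ([k1, k2, p1, p2, k3] as OpenCV has them; the pictures are not rectified), "R" (3x3) and "t" (3): a world point X has camera coordinates R X + t. Camera axes: x right, y down, z forward; pixel columns grow to the right and rows downward; lengths in mm; the calibration is good to about 2 mm. A picture is of the moment at which its call begins. There is no depth.
- hand_in(): hands the job in, once; it reports no verdict.
Trained networks look in a picture, given as the dict that the camera call returned (one of the last four; its "shot" number tells which), for a name from the list of things; names that differ only in an ending like _2 or _b are one class to them, and where a whole thing is asked for, a point or a joint stands for the part that bears it (a point fixed in the world has none). Each returns a list of dicts, best first, with "p" (0 to 1); they miss things now and then, are a little off and sometimes report something else, mostly with a low value. They report only what shows in the picture. A call takes as long as a camera call. They do not tell look-alikes from the thing itself.
- find_in(picture, name): "extent" ([left, top, width, height] in pixels, round what is visible of it).
- outline_of(picture, name): "mask" (400x640 bool, what is visible of it) and "extent" ([left, top, width, height] in pixels, round what is visible of it).
The state is a dict: "time": time; "joint_pos": joint angles; "qd": joint speeds; "effort": joint torques, N m; "ee_pos": TCP position; "orientation": TCP orientation; "contact_force": force on the tool from outside, world axes, zero at the start; "moment": the same for the moment, N m; "finger_gap": opening from 0.0 (shut) to 1.0 (fully open).
Only numpy, scipy, OpenCV 4.12 (cv2) and the standard library are available. Lean on these libraries where they do the work, as an engineer would, in place of code of your own. Each camera call takes 0.05 s, during which the arm holds its last target. There are 200 camera calls.

## Working session

There is one attempt and no reset: what is moved stays moved. The work goes in short steps, Python scripts to look and compute and a shell command to move; the robot and the scene stay as the last step left them, time stands still between calls to the robot, and variables do not carry over. Pictures are saved under pics/ and viewed, about 8 in all and at most 12, crops included, and the job is handed in when it is done.

```bash
mkdir -p pics; ls; python3 - <<'E'
from cell import *
import cv2,numpy as np
s=read_state();print(s)
for n in("scene","top"):
    c=capture(n);cv2.imwrite(f"pics/{n}0.png",c["img"][:,:,::-1]);print(n,c["vfov"],c["cx"],c["cy"],c["D"],np.round(c["R"],3).tolist(),np.round(c["t"],1))
    for k in("feeder","gate","key","key_pad","tab_left","tab_right","tray_left","tray_right","ball0_center"):
        print(k,[(np.round(d["extent"]).tolist(),round(d["p"],2)) for d in find_in(c,k)][:4])
E
```

```text
pics
{'time': 0.0, 'joint_pos': array([ 1.11238349e+00,  4.80832364e-01,  1.59687653e+00,  2.01184289e-05,
        1.06507960e+00, -4.66003214e-02]), 'qd': array([-0.00033429,  0.00066987, -0.00041125, -0.0003316 ,  0.00035619,
        0.00070321]), 'effort': array([ 2.83506219e-03, -9.50646114e+01, -4.30180585e+01,  1.76272665e-04,
        1.23213898e-02, -1.26367209e-05]), 'ee_pos': array([260.0100458 , 595.38017766, 303.27100015]), 'orientation': array([ 0.59187644,  0.38684059, -0.38757524, -0.59145758]), 'contact_force': array([ 0.99709329, -0.05488193, -0.558982  ]), 'moment': array([ 0.01292984,  0.01912652, -0.05927875]), 'finger_gap': 1.000373202217163}
scene 46.218252593863625 312.3672186046133 199.225456566747 [-0.09359476  0.          0.          0.          0.        ] [[-0.259, 0.966, -0.012], [0.732, 0.188, -0.655], [-0.63, -0.179, -0.755]] [ 109.8 -347.3 1751.2]
feeder [([227.0, 176.0, 123.0, 88.0], 0.6)]
gate [([249.0, 174.0, 74.0, 40.0], 0.65)]
key [([276.0, 198.0, 21.0, 23.0], 0.82)]
key_pad [([280.0, 199.0, 16.0, 23.0], 0.5), ([384.0, 230.0, 27.0, 46.0], 0.41)]
ta
[... 375 characters left out ...]
3], [-0.99, -0.004, -0.141], [0.141, 0.013, -0.99]] [  65.   607.  1094.3]
feeder [([287.0, 122.0, 165.0, 127.0], 0.78), ([376.0, 163.0, 9.0, 7.0], 0.22)]
gate [([322.0, 183.0, 95.0, 60.0], 0.68)]
key [([340.0, 156.0, 41.0, 31.0], 0.69)]
key_pad [([344.0, 153.0, 35.0, 34.0], 0.56)]
tab_left [([325.0, 183.0, 93.0, 60.0], 0.69), ([330.0, 250.0, 15.0, 14.0], 0.59), ([303.0, 133.0, 33.0, 32.0], 0.58)]
tab_right [([324.0, 183.0, 91.0, 56.0], 0.97), ([329.0, 251.0, 14.0, 12.0], 0.4)]
tray_left [([254.0, 168.0, 45.0, 51.0], 0.91), ([216.0, 259.0, 58.0, 62.0], 0.86), ([326.0, 188.0, 90.0, 55.0], 0.3)]
tray_right [([425.0, 265.0, 60.0, 61.0], 0.84), ([435.0, 199.0, 51.0, 46.0], 0.74)]
ball0_center []
```

```bash
sleep 1; ls pics
```

```text
scene0.png
top0.png
```

```bash
python3 - <<'E'
import cv2
a=cv2.imread("pics/scene0.png");b=cv2.imread("pics/top0.png")
cv2.imwrite("pics/s1.png",cv2.resize(a[150:300,180:440],None,fx=3,fy=3,interpolation=2))
cv2.imwrite("pics/t1.png",cv2.resize(b[100:340,200:500],None,fx=2.5,fy=2.5,interpolation=2))
E
```

```text
(no output)
```

View pics/s1.png

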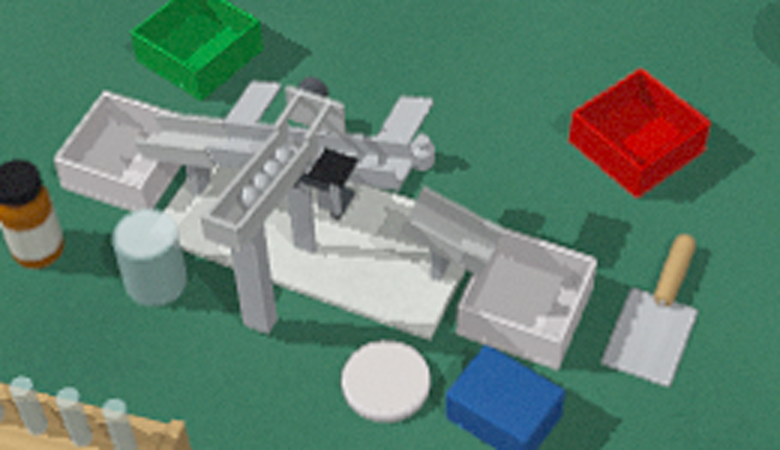

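View pics/t1.png

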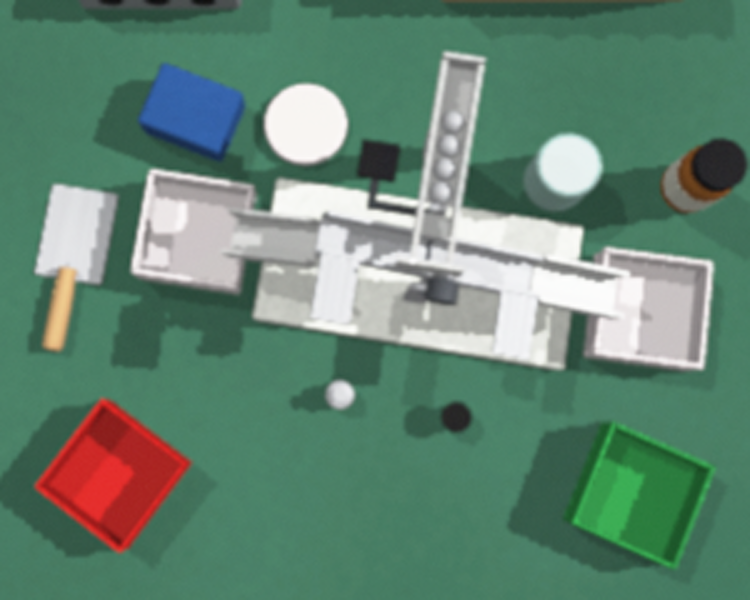

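The pictures show the feeder mid-frame with white trays at each chute. In the top crop, the tabs are at (335,284) and (517,325), and the black pad is at (378,160). The red and green trays are look-alikes. The only other things resembling the pad are the stopper (455,417) and the mast weight (440,290). Next I fit the feeder pose and test both tilts.

```bash
cat > h.py <<'E'
from cell import *
import cv2,numpy as np
from scipy.optimize import least_squares
def proj(c,P):
    f=200/np.tan(np.radians(c["vfov"]/2));K=np.array([[f,0,c["cx"]],[0,f,c["cy"]],[0,0,1.]])
    return cv2.projectPoints(np.array(P,float).reshape(-1,1,3),cv2.Rodrigues(np.array(c["R"]))[0],np.array(c["t"],float),K,np.array(c["D"],float))[0].reshape(-1,2)
def W(p,P):
    P=np.array(P,float);a=p[2];R=np.array([[np.cos(a),-np.sin(a),0],[np.sin(a),np.cos(a),0],[0,0,1]])
    return P@R.T+[p[0],p[1],0]
def tab(s,th,dx=0,dy=0):
    y=s*83+dy;z=19.5
    return [-48+dx,y*np.cos(th)+z*np.sin(th),115-y*np.sin(th)+z*np.cos(th)]
E
python3 - <<'E'
from h import *
T=capture("top");S=capture("scene")
t=lambda u,v:(200+u/2.5,100+v/2.5)
s=lambda u,v:(180+u/3,150+v/3)
P=[[70,150,12],[70,-150,12],[-70,-150,12],[-70,150,12],[60,56,198]]
o=np.array([t(277,181),t(582,226),t(565,367),t(254,319),t(378,160)])
Q=[[70,150,12],[60,56,198]];q=np.array([s(432,337),s(331,166)])
f=lambda p:np.r_[(proj(T,W(p,P))-o).ravel(),(proj(S,W(p,Q))-q).ravel()]
r=least_squares(f,[700,-50,0]);p=r.x;print(p,np.degrees(p[2]));print(np.round(r.fun.reshape(-1,2),1));np.save("p.npy",p)
print("pad",W(p,[60,56,198]))
im={"t":(T,cv2.imread("pics/top0.png"),(300,170,110,90)),"s":(S,cv2.imread("pics/scene0.png"),(240,165,100,60))}
out=[]
for k,(c,i,(x,y,w,h)) in im.items():
    big=cv2.resize(i[y:y+h,x:x+w],None,fx=7,fy=7,interpolation=2)
    for th,col in((.28,(0,0,255)),(-.28,(255,0,0))):
        for sg in(1,-1):
            pts=proj(c,W(p,[tab(sg,th,a,b) for a,b in((-27.5,-17),(27.5,-17),(27.5,17),(-27.5,17))]))
            cv2.polylines(big,[np.int32((pts-[x,y]+.5)*7)],True,col,1)
    cv2.imwrite(f"pics/ov_{k}.png",big)
for th in(.28,-.28):print(th,[W(p,tab(sg,th)) for sg in(1,-1)])
E
```

```text
[ 5.97696696e+02 -3.57416248e+01 -1.49836061e-01] -8.584973921836317
[[-0.4 -1.4]
 [ 0.2 -0.9]
 [-0.3  0.2]
 [-0.5 -0.1]
 [ 0.  -0.1]
 [-0.8 -2. ]
 [ 0.3 -1.3]]
pad [665.38388718  10.6743648  198.        ]
0.28 [array([562.94633843,  55.62603026, 110.80306222]), array([ 539.13155632, -102.12167043,  156.67809988])]
-0.28 [array([561.33746071,  44.96891993, 156.67809988]), array([ 537.5226786 , -112.77878076,  110.80306222])]
```

View pics/ov_t.png

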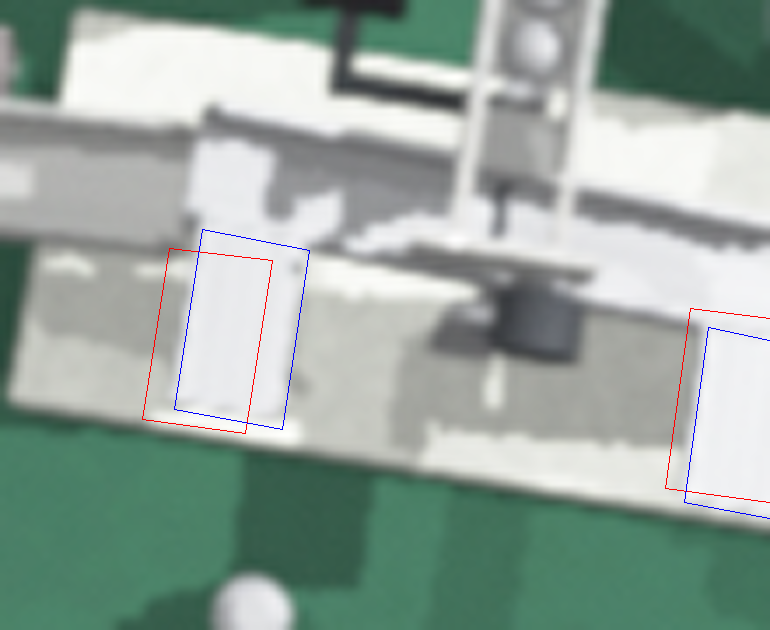

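View pics/ov_s.png

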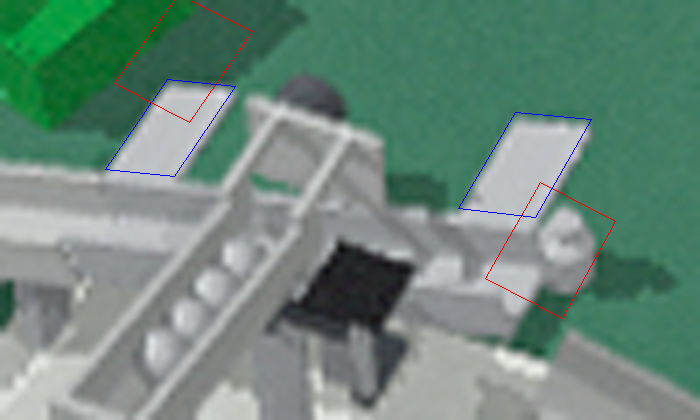

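The overlay of the blue model (tilt −0.28) lies on both tabs in both views. The left tab is therefore raised, and I need to push it so the gate leans left.

```bash
cat >> h.py <<'E'
from scipy.spatial.transform import Rotation as Ro
def rel(goal):
    s=read_state();R=Ro.from_quat(s["orientation"]).as_matrix()
    return np.round(R.T@(np.array(goal)-s["ee_pos"]),1),s
E
python3 - <<'E'
from h import *
p=np.load("p.npy");g=W(p,[-52,81,0]);print(g)
d,s=rel([g[0],g[1],s0:=read_state()["ee_pos"][2]]);print(d,d/13, np.round(Ro.from_quat(s["orientation"]).as_matrix(),3))
E
```

```text
[558.37068489  52.11316951   0.        ]
[-378.7    0.  -490.8] [-29.13076923   0.         -37.75384615] [[ 0.4   -0.    -0.916]
 [ 0.916 -0.     0.4  ]
 [-0.    -1.     0.   ]]
```

Tool y is the approach axis (pointing down), so the horizontal shift is along tool x and z.

```bash
R='[[-0.029,0,-0.038],0]'; python3 -m jog '[[[-0.029,0,-0.038],0],[[-0.029,0,-0.038],0],[[-0.029,0,-0.038],0],[[-0.029,0,-0.038],0],[[-0.029,0,-0.038],0]]' -1 20
python3 -m jog '[[[-0.029,0,-0.038],0],[[-0.029,0,-0.038],0],[[-0.029,0,-0.038],0],[[-0.029,0,-0.038],0],[[-0.029,0,-0.038],0]]'
python3 -m jog '[[[-0.029,0,-0.038],0],[[-0.029,0,-0.038],0],[[0,0,0],0],[[0,0,0],0]]'
python3 - <<'E'
from h import *
p=np.load("p.npy");g=W(p,[-52,81,0]);print(rel([g[0],g[1],245])[0])
E
```

```text
time: 1.6
ee_pos: [376.8, 385.1, 304.1]
orientation: [-0.592, -0.387, 0.387, 0.592]
contact_force: [0.9, -0.2, 1.0]
finger_gap: 0.145
time: 2.1
ee_pos: [493.0, 176.0, 304.2]
orientation: [0.592, 0.387, -0.387, -0.592]
contact_force: [0.0, 0.3, 0.5]
finger_gap: -0.001
time: 2.5
ee_pos: [539.0, 93.2, 303.8]
orientation: [-0.592, -0.386, 0.387, 0.592]
contact_force: [-1.1, -0.1, -0.1]
finger_gap: -0.002
[-29.8  58.8 -34.3]
```

```bash
python3 -m jog '[[[-0.030,0,-0.034],0],[[0,0.030,0],0],[[0,0.028,0],0],[[0,0,0],0]]'
python3 - <<'E'
from h import *
p=np.load("p.npy");g=W(p,[-52,81,0]);print(rel([g[0],g[1],245])[0])
a=capture("scene")["img"][150:250,230:380];b=capture("top")["img"][150:270,270:450]
a=cv2.resize(a,(600,400),interpolation=2);b=cv2.resize(b,(600,400),interpolation=2)
cv2.imwrite("pics/c1.png",np.vstack([a,b])[:,:,::-1][:, :])
i=cv2.imread("pics/c1.png");cv2.imwrite("pics/c1.png",cv2.resize(i,(450,600)))
E
```

```text
time: 2.9
ee_pos: [555.6, 54.1, 243.1]
orientation: [-0.59, -0.386, 0.389, 0.593]
contact_force: [-0.4, 0.2, 0.9]
finger_gap: 0.001
[-0.7 -1.9 -3.3]
```

View pics/c1.png

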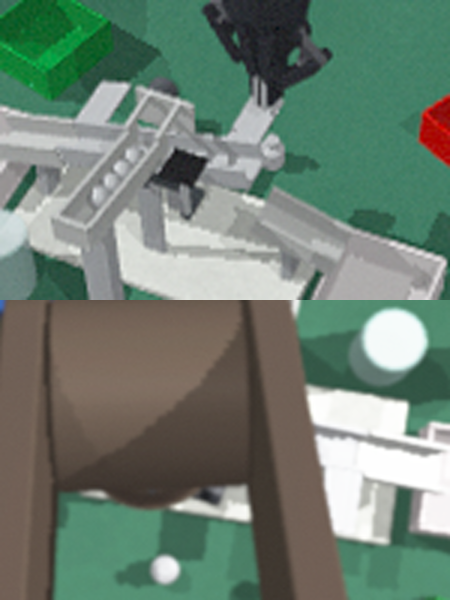

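The scene view shows the shut fingertips right over the left tab. Pushing down.

```bash
python3 -m jog '[[[0,0.010,0],0],[[0,0.010,0],0],[[0,0.008,0],0],[[0,0.006,0],0],[[0,0.006,0],0]]'
python3 -m jog '[[[0,0.006,0],0],[[0,0.004,0],0],[[0,0,0],0]]'
python3 -m jog '[[[0,-0.03,0],0],[[0,-0.04,0],0],[[0,-0.03,0],0],[[0,0,0],0]]'
python3 - <<'E'
from h import *
p=np.load("p.npy");S=capture("scene");i=S["img"][:,:,::-1].copy();x,y,w,h=240,150,110,80
big=cv2.resize(i[y:y+h,x:x+w],None,fx=6,fy=6,interpolation=2)
for sg in(1,-1):
    pts=proj(S,W(p,[tab(sg,.28,a,b) for a,b in((-27.5,-17),(27.5,-17),(27.5,17),(-27.5,17))]))
    cv2.polylines(big,[np.int32((pts-[x,y]+.5)*6)],True,(0,0,255),1)
cv2.imwrite("pics/c2.png",big)
print(rel(W(p,[60,56,0])+[0,0,290])[0])
E
```

```text
time: 3.5
ee_pos: [557.8, 53.1, 205.3]
orientation: [-0.592, -0.387, 0.387, 0.592]
contact_force: [-0.3, 0.1, 0.0]
finger_gap: 0.001
time: 3.8
ee_pos: [557.7, 53.1, 195.3]
orientation: [-0.592, -0.387, 0.387, 0.592]
contact_force: [-0.8, -0.2, -0.1]
finger_gap: -0.0
time: 4.2
ee_pos: [559.8, 53.2, 300.2]
orientation: [0.593, 0.389, -0.385, -0.59]
contact_force: [-0.0, -0.0, 0.4]
finger_gap: 0.001
[   3.7    8.6 -114.6]
```

View pics/c2.png

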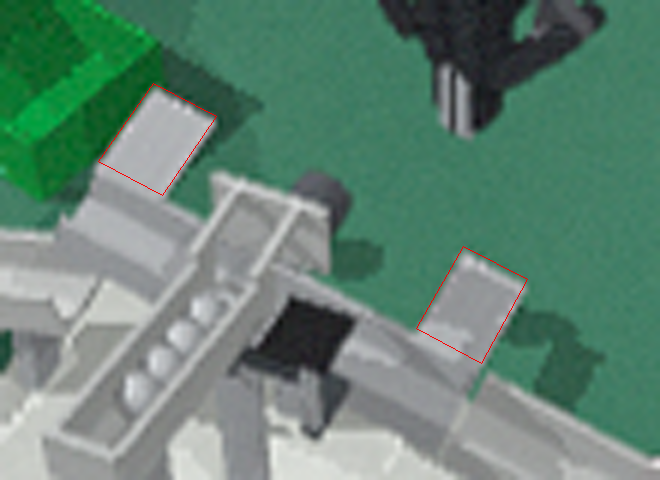

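The gate now leans left (both tabs match the +0.28 model outline). Now to the key pad.

```bash
python3 -m jog '[[[0.001,0,-0.040],0],[[0.001,0,-0.040],0],[[0.001,0,-0.034],0],[[0,0.008,0],0],[[0,0,0],0]]'
python3 - <<'E'
from h import *
p=np.load("p.npy");print(rel(W(p,[60,56,0])+[0,0,275])[0])
S=capture("scene");i=S["img"][150:230,240:350,::-1]
cv2.imwrite("pics/c3.png",cv2.resize(i,None,fx=5,fy=5,interpolation=2))
E
```

```text
time: 4.75
ee_pos: [662.8, 10.0, 285.3]
orientation: [-0.591, -0.386, 0.388, 0.593]
contact_force: [0.2, 0.6, 0.3]
finger_gap: -0.0
[ 1.7 10.3 -2.2]
```

View pics/c3.png

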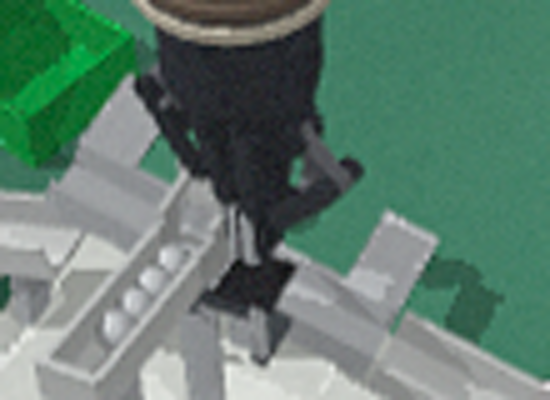

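Fingertips are over the pad. I press in small steps and watch the force.

```bash
python3 -m jog '[[[0.002,0.004,-0.004],0],[[0,0.006,0],0],[[0,0.004,0],0],[[0,0.004,0],0],[[0,0.004,0],0]]'
python3 -m jog '[[[0,0.003,0],0],[[0,0.003,0],0],[[0,0.002,0],0]]'
python3 -m jog '[[[0,0.001,0],0],[[0,0,0],0]]'
```

```text
time: 5.3
ee_pos: [667.8, 10.7, 265.7]
orientation: [-0.592, -0.387, 0.387, 0.592]
contact_force: [-2.0, 1.6, 3.3]
finger_gap: -0.001
time: 5.6
ee_pos: [668.0, 10.5, 257.7]
orientation: [-0.592, -0.387, 0.387, 0.592]
contact_force: [-1.0, 1.5, 1.8]
finger_gap: -0.006
time: 5.8
ee_pos: [668.0, 10.4, 256.8]
orientation: [0.592, 0.387, -0.387, -0.592]
contact_force: [0.4, -0.5, 0.0]
finger_gap: -0.002
```

```bash
python3 -m jog '[[[0,0.001,0],0],[[0,0.001,0],0]]'
python3 -m jog '[[[0,0.001,0],0],[[0,0,0],0]]'
python3 -m jog '[[[0,0.001,0],0],[[0,0,0],0]]'
```

```text
time: 6.0
ee_pos: [668.2, 10.4, 255.0]
orientation: [0.592, 0.387, -0.387, -0.592]
contact_force: [0.5, -0.4, 1.5]
finger_gap: 0.001
time: 6.2
ee_pos: [668.1, 10.4, 253.8]
orientation: [0.592, 0.387, -0.387, -0.592]
contact_force: [0.9, 0.8, -0.7]
finger_gap: -0.003
time: 6.4
ee_pos: [668.1, 10.4, 252.8]
orientation: [0.592, 0.387, -0.387, -0.592]
contact_force: [0.1, 0.3, 2.1]
finger_gap: 0.002
```

```bash
python3 -m jog '[[[0,0.001,0],0],[[0,0,0],0]]'
python3 -m jog '[[[0,0.001,0],0],[[0,0,0],0]]'
python3 - <<'E'
from h import *
p=np.load("p.npy")
a=capture("scene")["img"][150:230,240:350,::-1]
cv2.imwrite("pics/c4.png",cv2.resize(a,None,fx=6,fy=6,interpolation=2))
E
```

```text
time: 6.6
ee_pos: [668.1, 10.5, 252.5]
orientation: [0.592, 0.387, -0.387, -0.592]
contact_force: [-1.7, 0.1, 7.6]
finger_gap: 0.001
time: 6.8
ee_pos: [668.2, 10.5, 252.2]
orientation: [0.592, 0.388, -0.387, -0.591]
contact_force: [-4.8, -0.3, 16.7]
finger_gap: -0.003
```

View pics/c4.png

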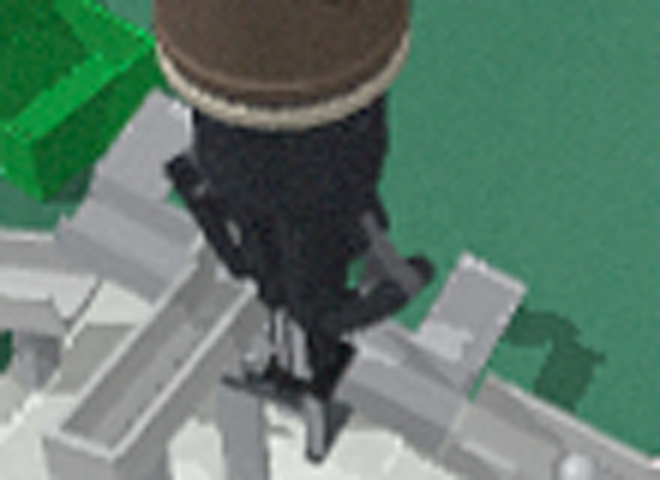

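The firm stop is reached (17 N, tip at about 179 mm). The channel is empty and a ball is rolling down the left chute at (575,465). Retreating and checking.

```bash
python3 -m jog '[[[0,-0.01,0],0],[[0,-0.03,0],0],[[0,-0.03,0],0],[[0,0,0],0],[[0,0,0],0]]'
python3 -m jog '[[[0,0,0.045],0],[[0,0,0.045],0],[[0.02,0,0.04],0],[[0.029,0,0.038],0],[[0.029,0,0.038],0]]'
python3 -m jog '[[[0.029,0,0.038],0],[[0.029,0,0.038],0],[[0.029,0,0.038],0],[[0.029,0,0.038],0],[[0,0,0],0]]'
python3 -m jog '[[[0,0,0],0],[[0,0,0],0],[[0,0,0],0],[[0,0,0],0],[[0,0,0],0]]'
python3 - <<'E'
from h import *
S=capture("scene");T=capture("top")
for c in(S,T):
  for n in range(4): print([(np.round(d["extent"]).tolist(),round(d["p"],2)) for d in find_in(c,f"ball{n}_center")])
a=cv2.resize(S["img"][150:280,180:430],None,fx=3,fy=3,interpolation=2)
b=cv2.resize(T["img"][120:350,200:500],None,fx=2.5,fy=2.5,interpolation=2)
cv2.imwrite("pics/c5.png",a[:,:,::-1]);cv2.imwrite("pics/c6.png",b[:,:,::-1])
E
```

```text
time: 7.35
ee_pos: [668.1, 10.5, 321.5]
orientation: [0.592, 0.388, -0.387, -0.591]
contact_force: [0.4, 0.3, -1.3]
finger_gap: -0.007
time: 7.85
ee_pos: [508.7, 165.2, 319.9]
orientation: [-0.592, -0.386, 0.387, 0.592]
contact_force: [0.7, 0.4, -0.9]
finger_gap: -0.0
time: 8.35
ee_pos: [414.4, 335.3, 319.8]
orientation: [-0.59, -0.388, 0.389, 0.591]
contact_force: [0.0, 0.3, 0.8]
finger_gap: 0.003
time: 8.85
ee_pos: [418.0, 330.9, 320.9]
orientation: [0.592, 0.387, -0.387, -0.592]
contact_force: [-0.0, 0.2, 0.1]
finger_gap: -0.001
[]
[([249.0, 166.0, 78.0, 59.0], 0.17)]
[]
[([329.0, 265.0, 40.0, 40.0], 0.48)]
[]
[]
[([408.0, 157.0, 34.0, 28.0], 0.65), ([270.0, 174.0, 5.0, 8.0], 0.38), ([345.0, 159.0, 33.0, 30.0], 0.34)]
[]
```

View pics/c5.png

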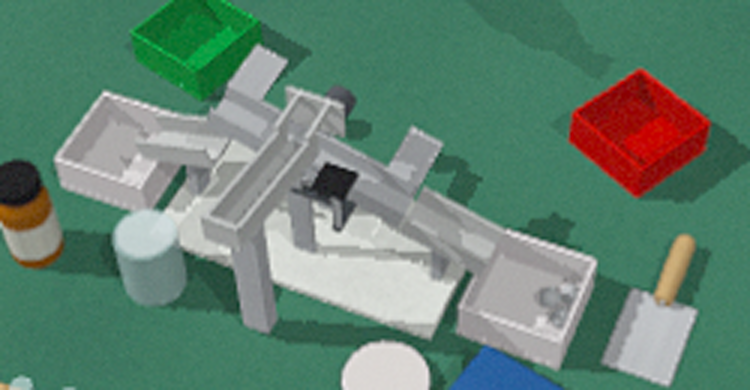

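View pics/c6.png

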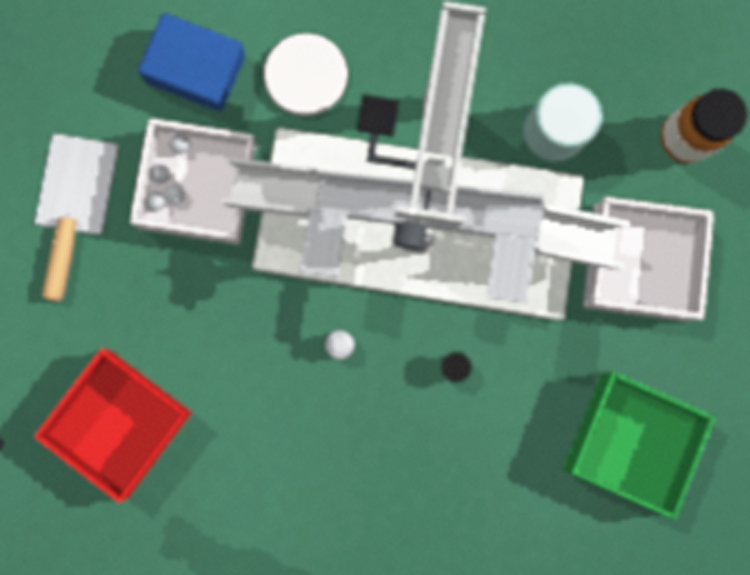

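All four balls are in the left tray (top crop near (180,145), (158,173), (175,190), (155,200)). The channel is empty and nothing else has moved.

```bash
python3 -c "
from cell import *
print(hand_in())"
```

```text
the job is handed in; nothing more can be done
None
```

The job is done and handed in: the gate leans left and all four balls are in the left tray.

- **Gate:** it started leaning right. I pushed the raised left tab down with the shut fingertips until it rocked over. Afterwards both tabs matched the left-leaning outline in the scene camera.
- **Key:** I pushed the black release key down to its firm stop, with a last reading of about 17 N and the fingertips about 179 mm above the table. Then I moved the arm away.
- **Last check:** the top picture shows four balls in the left tray, an empty channel and the gate still leaning left. The trays and bystanders look unmoved. The robot's clock read about 9 s, against the 40 s limit.
- **Checks that disagreed:** the ball detector gave only weak and wrong hits in the final pictures, so I counted the balls by eye. The force readings during the push on the tab were within noise, so only the picture confirms that push.

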